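# Preset a needle valve two turns open

## Task

Preset the needle valve that has the crank handle on its wheel: wind the wheel clockwise (seen from above) until it comes up against its closed stop, then back it off exactly two full turns counter-clockwise. Finish with the wheel at rest there and the gripper gripping the crank handle: the job ends holding it, not letting go. Leave the small valve with the plain wheel, and the beaker, dish, tape roll and marker around, as they are.

Things in the scene. Friction and masses are not known exactly. Their poses are not given: they have to be found in the camera images.
- crank_valve: The valve to set: brass needle valve fixed on a 110 x 110 mm steel foot plate. Origin: centre of the plate's underside, on the bench and the vertical stem axis; z up; its two hose barbs (ends 74 mm either side) lie along y. Its level hand wheel is dark steel with five spokes; rim centre line 55 mm from the axis, rim bar 12 mm thick, hub's top 114.5 mm above the bench.
- crank_valve_wheel (a joint): Turn of that wheel, rad: 0 = closed, at a solid stop; grows as it opens counter-clockwise seen from above (6.283 a turn); stops again at 20. At value q the handle stands at angle q from the valve's x axis towards its y. Starts 0.3 to 1.7 turns open. The wheel does not rise, stays where it is left, and takes about 3 N at the handle to turn.
- crank_handle: Upright round black plastic handle on the wheel's rim, 55 mm from the stem axis: 22 mm in diameter, 55 mm tall, from 116 to 171 mm above the bench. It revolves freely about its own upright axis, so a gripper holding it need not turn while carrying it round the circle. Origin: centre of its lower end; z up.
- handle_grip (a point): Point on the crank handle's axis, 32 mm above its lower end and 148 mm above the bench: a good place to hold it from above.
- crank_valve_hub (a point): Centre of the crank valve's wheel, on the stem axis at the height of the rim's middle (106 mm above the bench): centre of the circle on which the handle goes round.
- small_valve: Bystander: a smaller valve of the same make (79 x 79 mm foot plate), fixed, with a plain hand wheel of 34 mm rim radius and no crank handle, about 90 mm tall in all. Origin: centre of its underside. The two valves may stand either way round.
- small_valve_rim (a point): Point on the rim of the small valve's plain wheel, 34 mm from its stem axis; it shows whether that wheel has been turned.
- beaker: Bystander: small glass beaker, 48 x 52 x 60 mm. Origin: centre of its underside.
- petri: Bystander: petri dish, 60 mm across, 16 mm high. Origin: centre of its underside.
- marker: Bystander: felt marker lying on the bench behind the valves, 138 x 13 mm. Origin: middle of its underside.
- tape: Bystander: roll of label tape lying flat, 80 mm across, 19 mm high. Origin: centre of its underside.

How it is judged:
On the way:
1. the crank valve's wheel is wound clockwise to its closed stop (value of joint crank_valve_wheel below 0.06 rad), for 0.1 s.
At the end, for the whole second after the job is handed in: After the wheel has been at its closed stop it stands two turns open (12.57 rad, within 0.26 rad or 15 degrees), at rest, and the fingers still grip the crank handle (more than 2 N, the handle between the pads: grasp point within 14 mm of its grip point sideways and 32 mm in all) (value of joint crank_valve_wheel between 12.306 and 12.826 rad and velocity of joint crank_valve_wheel between -0.1 and 0.1 rad/s and contact force between the fingers and crank_handle above 2 N and horizontal distance between the grasp point and handle_grip below 0.014 m and distance between the grasp point and handle_grip below 0.032 m); the arm keeps its last pose, push and grip.
It fails at once if the small valve's wheel is turned (distance of small_valve_rim from where it was at the start of the episode above 0.01 m).
It fails at once if a bystander (beaker, dish, marker, tape roll) is displaced by more than 20 mm (distance of any of beaker, petri, marker, tape from where it was at the start of the episode above 0.02 m).
It also fails if it takes over 72 s, if anything falls off the work surface, if the arm or the gripper's body presses on something with over 40 N, if the wrist force passes 120 N, or if a joint passes its speed limit or range.

## Robot

A 6-joint arm with a two-finger parallel gripper is mounted at the origin on a cart in front of the work surface, level with it; the furniture and walls round the work are solid. World frame = base frame: x ahead of the robot, y to its left, z up, the work surface at z = 0. Lengths are in m, angles in rad, forces in N, time in s.
With the tool pointing down it reaches from about 0.3 to 0.775 m from the base axis. Payload 14.6 kg.
Tool frame: the origin (TCP) lies on the mounting face of the last link; the fingertips stand 199 mm ahead of it and the grasp point (between the pads) lies 180 mm ahead of it; z points along the fingers, y is the line along which they close (so a half turn about z gives the same grasp; the last joint's range is limited). The gripper opens to 94 mm and grips with 3 to 60 N. Pads are 16 mm wide; open, the fingers measure 119 mm over their backs; the gripper's body (75 mm by 177 mm) begins 78 mm behind the grasp point.
Start: joints at [-1.289, 0.3, 1.521, -0, 1.321, -0.067], TCP at [0.188, -0.517, 0.405] pointing down, gripper open.
Joint ranges: [-3.03, 3.03], [-0.79, 2.21], [0.23, 2.52], [-1.04, 4.18], [0, 3.07], [-2.55, 2.55]. Speed limits (rad/s): [2.22, 2.22, 2.57, 3.14, 3.14, 3.14].

## Interface

Orientations are given as [roll, pitch, yaw] about the fixed x, y, z axes, in that order (R = Rz(yaw) Ry(pitch) Rx(roll)).
In Python, from station import get_obs, camera, hand_in gives the robot as it stands.
- The arm moves only by the tool apply_moves, never from a script. Its argument "increments" is a list of rows, each an object of numbers: "tx", "ty", "tz": the shift along the tool's x, y, z as a fraction of full scale; "ax", "ay", "az": the turn, a rotation vector about the tool's x, y, z as a fraction of full scale. In form: [{"tx": .., "ty": .., "tz": .., "ax": .., "ay": .., "az": ..}, ...]. A call has 1 to 12 rows; each row shifts and turns the commanded pose from where the row before left it, along the tool's axes as they then stand; what a row does not reach is not made up. Full scale, the value 1, is 30 mm for a shift and 5 degrees for a turn. A row lasts 1/8 s, in which the tool goes at most 62.5 mm and 10.7 degrees, less where a joint would pass 70% of its speed; a pose out of reach is approached as far as the arm can. A call with a number of a shift or a turn outside -1 to 1 is refused whole. A call with a gripper value outside its range is refused whole. "jaw" is the closure, from 0 (fully open) to 1 (shut), set as the call begins (left out, the last holds). The fingers move at their own pace and stop on an object; "force" is the grip in N (left out, the last holds). Time passes only in rows, so rows that do not move let the fingers close. It gives the time, the measured TCP pose, the force, the opening and the grip force at its end, in the units of the state.
- get_obs(): the state, without advancing time (a new reading comes with each control period).
- camera(name): name is "scene" or "top" or "wrist"; returns a dict with "pixels" (384x512x3 uint8, red, green, blue), "camera_matrix" (3x3 intrinsics, pixels), "dist" ([k1, k2, p1, p2, k3] as OpenCV has them; the pictures are not rectified), "R" (3x3) and "t" (3): a world point X has camera coordinates R X + t; the wrist camera has in their place "T_tool_cam" (4x4, takes a point from camera to tool coordinates, whose origin is the TCP and whose axes are the flange's). Camera axes: x right, y down, z forward; pixel columns grow to the right and rows downward; lengths in m; the calibration is good to about 2 mm. A picture is of the moment at which its call begins: read the wrist's pose just before it. There is no depth.
- hand_in(): hands the job in; it is judged then, once.
The state is a dict: "time_s": time; "qpos": joint angles; "joint_vel": joint speeds; "tau": joint torques, N m; "ee_pos": TCP position; "eef_rot": TCP orientation; "force": force on the tool from outside, world axes, zero at the start; "moment": the same for the moment, N m; "grip_width": finger opening in m; "grip_force": force on a finger pad.
Only numpy, scipy, OpenCV 4.12 (cv2) and the standard library are available. Lean on these libraries where they do the work, as an engineer would, in place of code of your own. Each camera call takes 0.05 s, during which the arm holds its last target. There are 200 camera calls.

## Working session

There is one attempt and no reset: what is moved stays moved. The work goes in short steps, Python scripts to look and compute and a tool call to move; the robot and the scene stay as the last step left them, time stands still between calls to the robot, and variables do not carry over. Pictures are saved under pics/ and viewed, at most 10 in all, crops included, and the job is handed in when it is done.

Besides the shell and the picture viewer there is one more tool, called as name(argument=value, ...) on one line, values as JSON. apply_moves: Moves the arm, as the interface text tells. Its arguments: {"type":"object","properties":{"increments":{"type":"array"},"jaw":{"type":"number"},"force":{"type":"number"}},"required":["increments"]}

```bash
mkdir -p pics; python3 - <<'E'
from station import *
import cv2,numpy as np
o=get_obs();print(o)
for n in("scene","top"):
    c=camera(n);cv2.imwrite(f"pics/{n}0.png",c["pixels"][:,:,::-1]);np.savez(f"{n}0.npz",**c);print(n,c["R"],c["t"],c["camera_matrix"],c["dist"])
E
```

```text
{'time_s': 0.0, 'qpos': array([-1.28859309e+00,  3.00484902e-01,  1.52159139e+00, -8.83293814e-06,
        1.32068698e+00, -6.66160969e-02]), 'joint_vel': array([ 0.00012732,  0.00051365,  0.000888  , -0.00160172,  0.00138321,
       -0.00048802]), 'tau': array([ 8.76952035e-04, -5.31806231e+01, -3.52738667e+01,  7.08495034e-02,
        2.44282099e-02, -1.36215681e-04]), 'ee_pos': array([ 0.1879632 , -0.51685113,  0.40407426]), 'eef_rot': array([-3.14042406e+00, -6.93877456e-05,  3.48821485e-01]), 'force': array([ 0.19878625, -0.55263148, -0.10641428]), 'moment': array([-0.01643498, -0.01651426,  0.01345099]), 'grip_force': 0.0, 'grip_width': 0.09433856791335397}
scene [[-0.51692714 -0.85562335 -0.02636324]
 [-0.33960596  0.23324912 -0.91118749]
 [ 0.78578249 -0.46206442 -0.41114759]] [0.2705274  0.29906979 0.8976202 ] [[424.40755523   0.         257.33307762]
 [  0.         424.40755523 196.38816434]
 [  0.           0.           1.        ]] [-0.15892752  0.          0.          0.          0.        ]
top [[ 2.33668615e-02 -9.99725532e-01  1.68834223e-03]
 [-9.95381589e-01 -2.34225505e-02 -9.30960598e-02]
 [ 9.31100532e-02  4.94817966e-04 -9.95655700e-01]] [0.00381531 0.54731043 1.57768055] [[480.32661173   0.         251.03571601]
 [  0.         480.32661173 194.88143154]
 [  0.           0.           1.        ]] [-0.05903263  0.          0.          0.          0.        ]
```

View pics/top0.png

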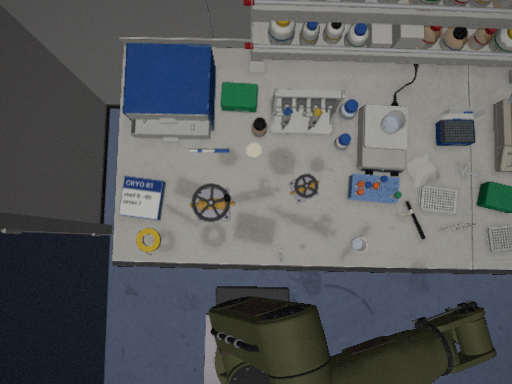

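View pics/scene0.png

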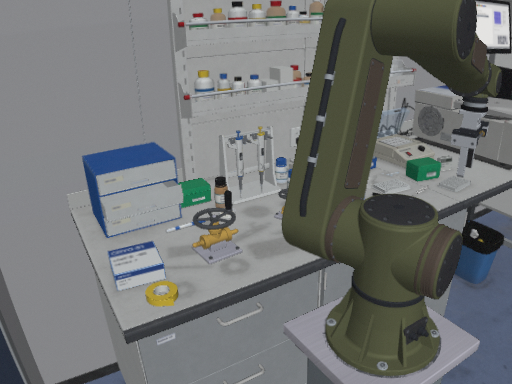

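The crank valve is the larger one, near top (211,202) and scene (214,218). The small valve is at top (305,186). Next I'll enlarge both views.

```bash
python3 - <<'E'
import cv2,numpy as np
a=cv2.imread("pics/top0.png")[165:240,170:260];b=cv2.imread("pics/scene0.png")[180:265,175:260]
a=cv2.resize(a,(450,375),interpolation=cv2.INTER_CUBIC);b=cv2.resize(b,(340,340),interpolation=cv2.INTER_CUBIC)
o=np.zeros((375,800,3),np.uint8);o[:,:450]=a;o[:340,455:795]=b
cv2.imwrite("pics/crop.png",o)
E
```

```text
(no output)
```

View pics/crop.png

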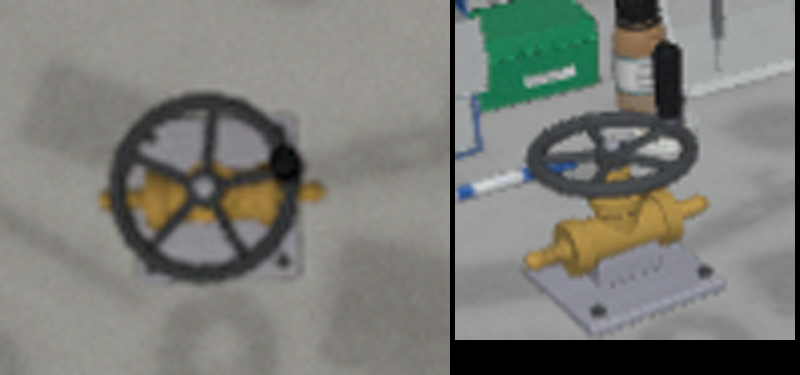

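```bash
cat > h.py <<'E'
import cv2,numpy as np
def ray(c,uv):
    p=cv2.undistortPoints(np.array([[uv]],float),c["camera_matrix"],c["dist"])[0,0]
    R=c["R"];return -R.T@c["t"],R.T@np.array([*p,1])
def at(c,uv,z):
    o,d=ray(c,uv);return o+d*(z-o[2])/d[2]
E
python3 - <<'E'
from h import *
T=np.load("top0.npz");S=np.load("scene0.npz")
for n,c,uv,z in[("hubT",T,(210.8,202.4),.1145),("hubS",S,(214.5,219.5),.1145),("rimT l",T,(192.2,202.4),.106),("rimT r",T,(229.6,202.4),.106),("hanT",T,(227.2,197.4),.16),("hTopS",S,(228,191),.171),("hBotS",S,(228.7,209.5),.116),
 ("barb1",T,(190.6,205.2),.055),("barb2",T,(234.4,203.4),.055),("tape",T,(148,240),.019),("small",T,(305,186),.09)]: print(n,at(c,uv,z).round(4))
E
```

```text
hubT [0.512  0.1427 0.1145]
hubS [0.4915 0.1535 0.1145]
rimT l [0.5113 0.2023 0.106 ]
rimT r [0.5141 0.0839 0.106 ]
hanT [0.5251 0.0892 0.16  ]
hTopS [0.5279 0.089  0.171 ]
hBotS [0.5225 0.093  0.116 ]
barb1 [0.5058 0.2135 0.055 ]
barb2 [0.5151 0.0704 0.055 ]
tape [0.3887 0.3563 0.019 ]
small [ 0.5738 -0.156   0.09  ]
```

apply_moves(increments=[{"tx": 0.73, "ty": -0.63}, {"tx": 0.73, "ty": -0.63}, {"tx": 0.73, "ty": -0.63}, {"tx": 0.73, "ty": -0.63}, {"tx": 0.73, "ty": -0.63}, {"tx": 0.73, "ty": -0.63}, {"tx": 0.73, "ty": -0.63}, {"tx": 0.73, "ty": -0.63}, {"tx": 0.73, "ty": -0.63}, {"tx": 0.73, "ty": -0.63}, {"tx": 0.73, "ty": -0.63}, {"tx": 0.73, "ty": -0.63}], jaw=0)

```text
schema error: expected keys tx, ty, tz, ax, ay, az
```

apply_moves(increments=[{"tx": 0.73, "ty": -0.63}, {"tx": 0.73, "ty": -0.63}, {"tx": 0.73, "ty": -0.63}, {"tx": 0.73, "ty": -0.63}, {"tx": 0.73, "ty": -0.63}, {"tx": 0.73, "ty": -0.63}, {"tx": 0.73, "ty": -0.63}, {"tx": 0.73, "ty": -0.63}, {"tx": 0.73, "ty": -0.63}, {"tx": 0.73, "ty": -0.63}, {}, {}])

```text
schema error: expected keys tx, ty, tz, ax, ay, az
```

```bash
python3 - <<'E'
from station import *
import cv2,numpy as np
o=get_obs();c=camera("wrist");print(o["ee_pos"],o["eef_rot"],o["time_s"],o["qpos"],o["force"])
np.savez("w1.npz",ee=o["ee_pos"],rot=o["eef_rot"],**c);cv2.imwrite("pics/w1.png",c["pixels"][:,:,::-1]);print(c["T_tool_cam"])
E
```

```text
[ 0.18795551 -0.51685276  0.40415146] [-3.14056032e+00 -5.99551014e-05  3.48774221e-01] 0.1 [-1.28860732e+00  3.00399622e-01  1.52151957e+00 -9.15007934e-06
  1.32070750e+00 -6.65829782e-02] [0.11190658 0.79011754 0.39970406]
[[-3.21134793e-04 -9.61025560e-01 -2.76459345e-01  8.03544087e-02]
 [ 9.99999945e-01 -2.84617653e-04 -1.72213156e-04 -5.10042250e-04]
 [ 8.68160346e-05 -2.76459385e-01  9.61025599e-01  1.85758224e-02]
 [ 0.00000000e+00  0.00000000e+00  0.00000000e+00  1.00000000e+00]]
```

View pics/w1.png

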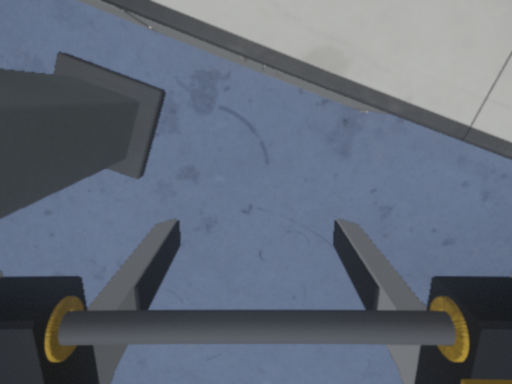

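The moves were refused because every row needs all six keys. This view shows only the floor, the cart and the open fingers at the start pose.

apply_moves(increments=[{"tx": 0.73, "ty": -0.63, "tz": 0, "ax": 0, "ay": 0, "az": 0}, {"tx": 0.73, "ty": -0.63, "tz": 0, "ax": 0, "ay": 0, "az": 0}, {"tx": 0.73, "ty": -0.63, "tz": 0, "ax": 0, "ay": 0, "az": 0}, {"tx": 0.73, "ty": -0.63, "tz": 0, "ax": 0, "ay": 0, "az": 0}, {"tx": 0.73, "ty": -0.63, "tz": 0, "ax": 0, "ay": 0, "az": 0}, {"tx": 0.73, "ty": -0.63, "tz": 0, "ax": 0, "ay": 0, "az": 0}, {"tx": 0.73, "ty": -0.63, "tz": 0, "ax": 0, "ay": 0, "az": 0}, {"tx": 0.73, "ty": -0.63, "tz": 0, "ax": 0, "ay": 0, "az": 0}, {"tx": 0.73, "ty": -0.63, "tz": 0, "ax": 0, "ay": 0, "az": 0}, {"tx": 0.73, "ty": -0.63, "tz": 0, "ax": 0, "ay": 0, "az": 0}, {"tx": 0.73, "ty": -0.63, "tz": 0, "ax": 0, "ay": 0, "az": 0}, {"tx": 0.73, "ty": -0.63, "tz": 0, "ax": 0, "ay": 0, "az": 0}], jaw=0)

```text
time_s: 1.65
ee_pos: [0.3578, -0.213, 0.4046]
eef_rot: [-3.141, 0.0, 0.349]
force: [0.3, -1.0, -0.4]
grip_width: 0.0941
grip_force: 0.0
```

apply_moves(increments=[{"tx": 0.73, "ty": -0.63, "tz": 0, "ax": 0, "ay": 0, "az": 0}, {"tx": 0.73, "ty": -0.63, "tz": 0, "ax": 0, "ay": 0, "az": 0}, {"tx": 0.73, "ty": -0.63, "tz": 0, "ax": 0, "ay": 0, "az": 0}, {"tx": 0.73, "ty": -0.63, "tz": 0, "ax": 0, "ay": 0, "az": 0}, {"tx": 0.73, "ty": -0.63, "tz": 0, "ax": 0, "ay": 0, "az": 0}, {"tx": 0.73, "ty": -0.63, "tz": 0, "ax": 0, "ay": 0, "az": 0}, {"tx": 0.73, "ty": -0.63, "tz": 0, "ax": 0, "ay": 0, "az": 0}, {"tx": 0.73, "ty": -0.63, "tz": 0, "ax": 0, "ay": 0, "az": 0}, {"tx": 0.73, "ty": -0.63, "tz": 0, "ax": 0, "ay": 0, "az": 0}, {"tx": 0.73, "ty": -0.63, "tz": 0, "ax": 0, "ay": 0, "az": 0}, {"tx": 0, "ty": 0, "tz": 0, "ax": 0, "ay": 0, "az": 0}, {"tx": 0, "ty": 0, "tz": 0, "ax": 0, "ay": 0, "az": 0}])

```text
time_s: 3.15
ee_pos: [0.4984, 0.0381, 0.4044]
eef_rot: [-3.142, 0.001, 0.349]
force: [-0.4, 0.2, 0.1]
grip_width: 0.0938
grip_force: 0.0
```

```bash
python3 - <<'E'
from station import *
import cv2,numpy as np
o=get_obs();c=camera("wrist");print(o["ee_pos"],o["eef_rot"],o["time_s"],o["qpos"],o["force"])
np.savez("w2.npz",ee=o["ee_pos"],rot=o["eef_rot"],**c);cv2.imwrite("pics/w2.png",c["pixels"][:,:,::-1])
E
```

```text
[0.49840332 0.03813541 0.40444742] [-3.14154816e+00  5.64651564e-04  3.48852923e-01] 3.15 [ 3.10173124e-03  1.88326916e-01  1.66018021e+00 -1.55433424e-04
  1.29363185e+00  1.22508772e+00] [-0.38802304  0.19209906  0.10456395]
```

View pics/w2.png

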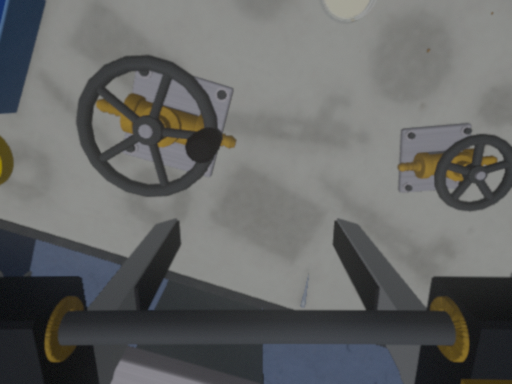

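The wrist view puts the hub at (149,131), the handle's top at about (204,146) and the rim outline at x 78–217, y 55–196.

```bash
python3 - <<'E'
from h import *
from scipy.spatial.transform import Rotation as Ro
w=dict(np.load("w2.npz"));M=np.eye(4);M[:3,:3]=Ro.from_euler("xyz",w["rot"]).as_matrix();M[:3,3]=w["ee"]
C=np.linalg.inv(M@w["T_tool_cam"]);w["R"]=C[:3,:3];w["t"]=C[:3,3]
print(at(w,(149,131),.1145),at(w,(204,146),.171),at(w,(204,146),.16),at(w,(78,125),.106),at(w,(217,125),.106),at(w,(148,55),.106),at(w,(148,196),.106))
g=w["pixels"].mean(2)[110:175,180:230]
m=(g<28).astype(np.uint8)
y,x=np.nonzero(m);print(m.sum(),x.min()+180,x.max()+180,y.min()+110,y.max()+110,x.mean()+180,y.mean()+110)
E
```

```text
[0.5152885  0.14173184 0.1145    ] [0.53044222 0.08836289 0.171     ] [0.52822556 0.08950402 0.16      ] [0.49739575 0.20277488 0.106     ] [0.53874941 0.08992952 0.106     ] [0.57298757 0.16019317 0.106     ] [0.4551588  0.12991839 0.106     ]Traceback (most recent call last):
  File "<stdin>", line 8, in <module>
    return umr_minimum(a, axis, None, out, keepdims, initial, where)
ValueError: zero-size array to reduction operation minimum which has no identity
```

apply_moves(increments=[{"tx": 0.755, "ty": -0.633, "tz": 0, "ax": 0, "ay": 0, "az": 0}, {"tx": 0.755, "ty": -0.633, "tz": 0, "ax": 0, "ay": 0, "az": 0}, {"tx": 0, "ty": 0, "tz": 0, "ax": 0, "ay": 0, "az": 0}, {"tx": 0, "ty": 0, "tz": 0.51, "ax": 0, "ay": 0, "az": 0}, {"tx": 0, "ty": 0, "tz": 0.51, "ax": 0, "ay": 0, "az": 0}, {"tx": 0, "ty": 0, "tz": 0.51, "ax": 0, "ay": 0, "az": 0}, {"tx": 0, "ty": 0, "tz": 0.51, "ax": 0, "ay": 0, "az": 0}, {"tx": 0, "ty": 0, "tz": 0.51, "ax": 0, "ay": 0, "az": 0}, {"tx": 0, "ty": 0, "tz": 0, "ax": 0, "ay": 0, "az": 0}])

```text
time_s: 4.32
ee_pos: [0.5281, 0.0897, 0.3269]
eef_rot: [-3.141, 0.002, 0.349]
force: [0.1, 1.5, 0.3]
grip_width: 0.0941
grip_force: 0.0
```

apply_moves(increments=[{"tx": 0, "ty": 0, "tz": 0, "ax": 0, "ay": 0, "az": 0}, {"tx": 0, "ty": 0, "tz": 0, "ax": 0, "ay": 0, "az": 0}, {"tx": 0, "ty": 0, "tz": 0, "ax": 0, "ay": 0, "az": 0}, {"tx": 0, "ty": 0, "tz": 0, "ax": 0, "ay": 0, "az": 0}, {"tx": 0, "ty": 0, "tz": 0, "ax": 0, "ay": 0, "az": 0}, {"tx": 0, "ty": 0, "tz": 0, "ax": 0, "ay": 0, "az": 0}, {"tx": 0, "ty": 0, "tz": 0, "ax": 0, "ay": 0, "az": 0}, {"tx": 0, "ty": 0, "tz": 0, "ax": 0, "ay": 0, "az": 0}], jaw=1, force=20)

```text
time_s: 5.32
ee_pos: [0.5281, 0.0903, 0.3282]
eef_rot: [-3.14, -0.0, 0.349]
force: [-2.2, 5.6, -0.0]
grip_width: 0.021
grip_force: 20.0
```

```bash
python3 - <<'E'
from station import *
import cv2,numpy as np
o=get_obs();c=camera("wrist");print(o["ee_pos"],o["eef_rot"],o["time_s"],o["qpos"],o["force"],o["moment"])
cv2.imwrite("pics/w3.png",c["pixels"][:,:,::-1])
E
```

```text
[0.52807554 0.09029695 0.32817021] [-3.13963581e+00 -1.95035795e-05  3.48774956e-01] 5.325 [0.10073045 0.34431447 1.64923767 0.0020849  1.14850284 1.32189686] [-2.19373917  5.56657751 -0.0101543 ] [1.00260189 0.44230222 0.02046365]
```

View pics/w3.png

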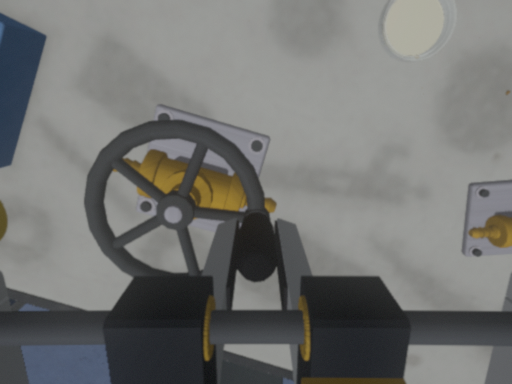

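Gripped: the opening is 21 mm at 20 N, and the picture shows the handle between the pads at about (257,245). From the barb direction, the wheel is about 0.78 or 1.28 turns open, and contact with the stop will tell which. I'll wind clockwise in 15° rows.

```bash
cat > arc.py <<'E'
import sys,numpy as np,json
def arc(p,hub,a0,da,n,r=.055,yaw=.3488):
    c,s=np.cos(yaw),np.sin(yaw);out=[]
    for k in range(1,n+1):
        a=np.radians(a0+da*k);q=np.array(hub)+r*np.array([np.cos(a),np.sin(a)]);d=(q-p)/.03
        t=(round(c*d[0]+s*d[1],2),round(s*d[0]-c*d[1],2));out.append(t)
        p=p+.03*np.array([c*t[0]+s*t[1],s*t[0]-c*t[1]])
    for t in out:print(json.dumps({"tx":t[0],"ty":t[1]}))
    print("end",p)
E
python3 -c "
from arc import *
arc(np.array([.5281,.0897]),(.5145,.1435),-75.8,-15,12)"
```

```text
{"tx": -0.46, "ty": -0.13}
{"tx": -0.43, "ty": -0.22}
{"tx": -0.34, "ty": -0.33}
{"tx": -0.26, "ty": -0.41}
{"tx": -0.13, "ty": -0.46}
{"tx": -0.02, "ty": -0.48}
{"tx": 0.11, "ty": -0.46}
{"tx": 0.23, "ty": -0.42}
{"tx": 0.33, "ty": -0.35}
{"tx": 0.4, "ty": -0.25}
{"tx": 0.46, "ty": -0.14}
{"tx": 0.48, "ty": -0.01}
end [0.50100522 0.19668188]
```

apply_moves(increments=[{"tx": -0.46, "ty": -0.13, "tz": 0, "ax": 0, "ay": 0, "az": 0}, {"tx": -0.43, "ty": -0.22, "tz": 0, "ax": 0, "ay": 0, "az": 0}, {"tx": -0.34, "ty": -0.33, "tz": 0, "ax": 0, "ay": 0, "az": 0}, {"tx": -0.26, "ty": -0.41, "tz": 0, "ax": 0, "ay": 0, "az": 0}, {"tx": 0, "ty": 0, "tz": 0, "ax": 0, "ay": 0, "az": 0}, {"tx": 0, "ty": 0, "tz": 0, "ax": 0, "ay": 0, "az": 0}], force=30)

```text
time_s: 6.12
ee_pos: [0.475, 0.1058, 0.3282]
eef_rot: [-3.141, -0.001, 0.349]
force: [2.7, 7.0, -3.1]
grip_width: 0.0213
grip_force: 30.0
```

apply_moves(increments=[{"tx": -0.13, "ty": -0.46, "tz": 0, "ax": 0, "ay": 0, "az": 0}, {"tx": -0.02, "ty": -0.48, "tz": 0, "ax": 0, "ay": 0, "az": 0}, {"tx": 0, "ty": 0, "tz": 0, "ax": 0, "ay": 0, "az": 0}, {"tx": 0, "ty": 0, "tz": 0, "ax": 0, "ay": 0, "az": 0}])

```text
time_s: 6.62
ee_pos: [0.461, 0.1311, 0.3283]
eef_rot: [-3.141, -0.002, 0.349]
force: [5.4, 3.9, -3.3]
grip_width: 0.0216
grip_force: 30.0
```

apply_moves(increments=[{"tx": 0.11, "ty": -0.46, "tz": 0, "ax": 0, "ay": 0, "az": 0}, {"tx": 0, "ty": 0, "tz": 0, "ax": 0, "ay": 0, "az": 0}, {"tx": 0, "ty": 0, "tz": 0, "ax": 0, "ay": 0, "az": 0}])

```text
time_s: 7.0
ee_pos: [0.4595, 0.1453, 0.3283]
eef_rot: [-3.141, -0.002, 0.349]
force: [6.8, 2.7, -4.5]
grip_width: 0.0214
grip_force: 30.0
```

apply_moves(increments=[{"tx": 0.23, "ty": -0.42, "tz": 0, "ax": 0, "ay": 0, "az": 0}, {"tx": 0, "ty": 0, "tz": 0, "ax": 0, "ay": 0, "az": 0}, {"tx": 0, "ty": 0, "tz": 0, "ax": 0, "ay": 0, "az": 0}])

```text
time_s: 7.38
ee_pos: [0.4618, 0.1596, 0.3282]
eef_rot: [-3.142, -0.001, 0.349]
force: [6.0, 1.0, -3.6]
grip_width: 0.0212
grip_force: 30.0
```

```bash
python3 -c "
from arc import *
arc(np.array([.4616,.1588]),(.5152,.1442),-195.8,-15,12)"
```

```text
{"tx": 0.35, "ty": -0.35}
{"tx": 0.41, "ty": -0.25}
{"tx": 0.46, "ty": -0.14}
{"tx": 0.48, "ty": -0.02}
{"tx": 0.46, "ty": 0.11}
{"tx": 0.42, "ty": 0.23}
{"tx": 0.35, "ty": 0.33}
{"tx": 0.25, "ty": 0.41}
{"tx": 0.14, "ty": 0.45}
{"tx": 0.02, "ty": 0.48}
{"tx": -0.11, "ty": 0.47}
{"tx": -0.23, "ty": 0.42}
end [0.56812217 0.12922523]
```

apply_moves(increments=[{"tx": 0.35, "ty": -0.35, "tz": 0, "ax": 0, "ay": 0, "az": 0}, {"tx": 0.41, "ty": -0.25, "tz": 0, "ax": 0, "ay": 0, "az": 0}, {"tx": 0.46, "ty": -0.14, "tz": 0, "ax": 0, "ay": 0, "az": 0}, {"tx": 0.48, "ty": -0.02, "tz": 0, "ax": 0, "ay": 0, "az": 0}, {"tx": 0.46, "ty": 0.11, "tz": 0, "ax": 0, "ay": 0, "az": 0}, {"tx": 0, "ty": 0, "tz": 0, "ax": 0, "ay": 0, "az": 0}, {"tx": 0, "ty": 0, "tz": 0, "ax": 0, "ay": 0, "az": 0}])

```text
time_s: 8.25
ee_pos: [0.5167, 0.1995, 0.3282]
eef_rot: [3.141, -0.001, 0.349]
force: [3.1, -6.0, 2.0]
grip_width: 0.0211
grip_force: 30.0
```

apply_moves(increments=[{"tx": 0.42, "ty": 0.23, "tz": 0, "ax": 0, "ay": 0, "az": 0}, {"tx": 0.35, "ty": 0.33, "tz": 0, "ax": 0, "ay": 0, "az": 0}, {"tx": 0.25, "ty": 0.41, "tz": 0, "ax": 0, "ay": 0, "az": 0}, {"tx": 0.14, "ty": 0.45, "tz": 0, "ax": 0, "ay": 0, "az": 0}, {"tx": 0, "ty": 0, "tz": 0, "ax": 0, "ay": 0, "az": 0}, {"tx": 0, "ty": 0, "tz": 0, "ax": 0, "ay": 0, "az": 0}])

```text
time_s: 9.0
ee_pos: [0.5635, 0.1713, 0.3281]
eef_rot: [3.141, 0.002, 0.349]
force: [-5.4, -5.9, 6.0]
grip_width: 0.021
grip_force: 30.0
```

apply_moves(increments=[{"tx": 0.02, "ty": 0.48, "tz": 0, "ax": 0, "ay": 0, "az": 0}, {"tx": 0, "ty": 0, "tz": 0, "ax": 0, "ay": 0, "az": 0}, {"tx": 0, "ty": 0, "tz": 0, "ax": 0, "ay": 0, "az": 0}])

```text
time_s: 9.38
ee_pos: [0.5688, 0.1582, 0.3281]
eef_rot: [-3.141, 0.002, 0.349]
force: [-7.4, -4.3, 6.1]
grip_width: 0.0215
grip_force: 30.0
```

apply_moves(increments=[{"tx": -0.11, "ty": 0.47, "tz": 0, "ax": 0, "ay": 0, "az": 0}, {"tx": 0, "ty": 0, "tz": 0, "ax": 0, "ay": 0, "az": 0}, {"tx": 0, "ty": 0, "tz": 0, "ax": 0, "ay": 0, "az": 0}])

```text
time_s: 9.75
ee_pos: [0.5701, 0.1462, 0.3282]
eef_rot: [-3.136, 0.001, 0.35]
force: [-9.5, 18.8, 5.7]
grip_width: 0.0211
grip_force: 30.0
```

apply_moves(increments=[{"tx": -0.03, "ty": 0.1, "tz": 0, "ax": 0, "ay": 0, "az": 0}, {"tx": 0, "ty": 0, "tz": 0, "ax": 0, "ay": 0, "az": 0}, {"tx": 0, "ty": 0, "tz": 0, "ax": 0, "ay": 0, "az": 0}])

```text
time_s: 10.12
ee_pos: [0.57, 0.1449, 0.3282]
eef_rot: [-3.132, -0.001, 0.352]
force: [-10.0, 35.9, 3.4]
grip_width: 0.0212
grip_force: 30.0
```

```bash
python3 - <<'E'
from station import *
import cv2,numpy as np
o=get_obs();c=camera("wrist");t=camera("top");print(o["ee_pos"],o["eef_rot"],o["force"])
np.savez("w4.npz",ee=o["ee_pos"],rot=o["eef_rot"],**c)
a=np.zeros((384,800,3),np.uint8);a[:,:512]=c["pixels"];a[:280,515:795]=cv2.resize(t["pixels"][165:235,170:240],(280,280),interpolation=2)
cv2.imwrite("pics/w4.png",a[:,:,::-1])
E
```

```text
[0.56998861 0.14493924 0.32817509] [-3.13248730e+00 -1.06694745e-03  3.51528976e-01] [-9.96933997 35.91760594  3.44766611]
```

View pics/w4.png

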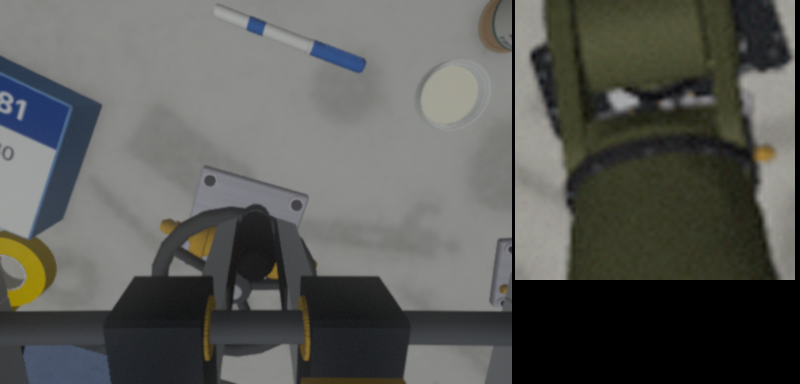

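The stop is confirmed: 3 mm more command raised the force from 19 to 36 N. The handle also lies along the plate's x axis (yaw about 4°), with the plate holes at (209,180) and (297,205). Now I'll back off two turns from there.

```bash
python3 -c "
from arc import *
arc(np.array([.5704,.1403]),(.5152,.144),3.2,15,24,r=.0552)"
```

```text
{"tx": 0.15, "ty": -0.69}
{"tx": -0.05, "ty": -0.48}
{"tx": -0.17, "ty": -0.44}
{"tx": -0.28, "ty": -0.39}
{"tx": -0.37, "ty": -0.31}
{"tx": -0.44, "ty": -0.2}
{"tx": -0.47, "ty": -0.07}
{"tx": -0.48, "ty": 0.04}
{"tx": -0.45, "ty": 0.17}
{"tx": -0.39, "ty": 0.28}
{"tx": -0.3, "ty": 0.38}
{"tx": -0.2, "ty": 0.43}
{"tx": -0.08, "ty": 0.48}
{"tx": 0.05, "ty": 0.48}
{"tx": 0.17, "ty": 0.45}
{"tx": 0.28, "ty": 0.39}
{"tx": 0.37, "ty": 0.3}
{"tx": 0.44, "ty": 0.2}
{"tx": 0.48, "ty": 0.07}
{"tx": 0.47, "ty": -0.04}
{"tx": 0.45, "ty": -0.17}
{"tx": 0.39, "ty": -0.28}
{"tx": 0.31, "ty": -0.38}
{"tx": 0.19, "ty": -0.43}
end [0.57022039 0.14693835]
```

apply_moves(increments=[{"tx": 0.15, "ty": -0.69, "tz": 0, "ax": 0, "ay": 0, "az": 0}, {"tx": -0.05, "ty": -0.48, "tz": 0, "ax": 0, "ay": 0, "az": 0}, {"tx": -0.17, "ty": -0.44, "tz": 0, "ax": 0, "ay": 0, "az": 0}, {"tx": -0.28, "ty": -0.39, "tz": 0, "ax": 0, "ay": 0, "az": 0}, {"tx": -0.37, "ty": -0.31, "tz": 0, "ax": 0, "ay": 0, "az": 0}, {"tx": -0.44, "ty": -0.2, "tz": 0, "ax": 0, "ay": 0, "az": 0}, {"tx": 0, "ty": 0, "tz": 0, "ax": 0, "ay": 0, "az": 0}, {"tx": 0, "ty": 0, "tz": 0, "ax": 0, "ay": 0, "az": 0}])

```text
time_s: 11.22
ee_pos: [0.5124, 0.1994, 0.3283]
eef_rot: [3.141, 0.001, 0.349]
force: [-2.3, -7.1, 5.3]
grip_width: 0.0216
grip_force: 30.0
```

apply_moves(increments=[{"tx": -0.47, "ty": -0.07, "tz": 0, "ax": 0, "ay": 0, "az": 0}, {"tx": -0.48, "ty": 0.04, "tz": 0, "ax": 0, "ay": 0, "az": 0}, {"tx": -0.45, "ty": 0.17, "tz": 0, "ax": 0, "ay": 0, "az": 0}, {"tx": -0.39, "ty": 0.28, "tz": 0, "ax": 0, "ay": 0, "az": 0}, {"tx": -0.3, "ty": 0.38, "tz": 0, "ax": 0, "ay": 0, "az": 0}, {"tx": -0.2, "ty": 0.43, "tz": 0, "ax": 0, "ay": 0, "az": 0}, {"tx": 0, "ty": 0, "tz": 0, "ax": 0, "ay": 0, "az": 0}, {"tx": 0, "ty": 0, "tz": 0, "ax": 0, "ay": 0, "az": 0}])

```text
time_s: 12.22
ee_pos: [0.4602, 0.1409, 0.3283]
eef_rot: [-3.142, 0.002, 0.349]
force: [-8.7, -2.9, 7.6]
grip_width: 0.0213
grip_force: 30.0
```

apply_moves(increments=[{"tx": -0.08, "ty": 0.48, "tz": 0, "ax": 0, "ay": 0, "az": 0}, {"tx": 0.05, "ty": 0.48, "tz": 0, "ax": 0, "ay": 0, "az": 0}, {"tx": 0.17, "ty": 0.45, "tz": 0, "ax": 0, "ay": 0, "az": 0}, {"tx": 0.28, "ty": 0.39, "tz": 0, "ax": 0, "ay": 0, "az": 0}, {"tx": 0.37, "ty": 0.3, "tz": 0, "ax": 0, "ay": 0, "az": 0}, {"tx": 0.44, "ty": 0.2, "tz": 0, "ax": 0, "ay": 0, "az": 0}, {"tx": 0, "ty": 0, "tz": 0, "ax": 0, "ay": 0, "az": 0}, {"tx": 0, "ty": 0, "tz": 0, "ax": 0, "ay": 0, "az": 0}])

```text
time_s: 13.22
ee_pos: [0.5191, 0.089, 0.3283]
eef_rot: [-3.141, -0.002, 0.349]
force: [1.9, 4.7, 3.0]
grip_width: 0.0215
grip_force: 30.0
```

apply_moves(increments=[{"tx": 0.48, "ty": 0.07, "tz": 0, "ax": 0, "ay": 0, "az": 0}, {"tx": 0.47, "ty": -0.04, "tz": 0, "ax": 0, "ay": 0, "az": 0}, {"tx": 0.45, "ty": -0.17, "tz": 0, "ax": 0, "ay": 0, "az": 0}, {"tx": 0.39, "ty": -0.28, "tz": 0, "ax": 0, "ay": 0, "az": 0}, {"tx": 0.31, "ty": -0.38, "tz": 0, "ax": 0, "ay": 0, "az": 0}, {"tx": 0.19, "ty": -0.43, "tz": 0, "ax": 0, "ay": 0, "az": 0}, {"tx": 0, "ty": 0, "tz": 0, "ax": 0, "ay": 0, "az": 0}, {"tx": 0, "ty": 0, "tz": 0, "ax": 0, "ay": 0, "az": 0}])

```text
time_s: 14.22
ee_pos: [0.5701, 0.1473, 0.3283]
eef_rot: [-3.141, 0.002, 0.35]
force: [-8.6, 2.6, 8.0]
grip_width: 0.0213
grip_force: 30.0
```

apply_moves(increments=[{"tx": 0.08, "ty": -0.48, "tz": 0, "ax": 0, "ay": 0, "az": 0}, {"tx": -0.05, "ty": -0.48, "tz": 0, "ax": 0, "ay": 0, "az": 0}, {"tx": -0.17, "ty": -0.44, "tz": 0, "ax": 0, "ay": 0, "az": 0}, {"tx": -0.28, "ty": -0.39, "tz": 0, "ax": 0, "ay": 0, "az": 0}, {"tx": -0.37, "ty": -0.31, "tz": 0, "ax": 0, "ay": 0, "az": 0}, {"tx": -0.44, "ty": -0.2, "tz": 0, "ax": 0, "ay": 0, "az": 0}, {"tx": 0, "ty": 0, "tz": 0, "ax": 0, "ay": 0, "az": 0}, {"tx": 0, "ty": 0, "tz": 0, "ax": 0, "ay": 0, "az": 0}])

```text
time_s: 15.22
ee_pos: [0.512, 0.199, 0.3283]
eef_rot: [-3.141, 0.001, 0.349]
force: [-3.4, 0.7, 6.6]
grip_width: 0.0211
grip_force: 30.0
```

apply_moves(increments=[{"tx": -0.47, "ty": -0.07, "tz": 0, "ax": 0, "ay": 0, "az": 0}, {"tx": -0.48, "ty": 0.04, "tz": 0, "ax": 0, "ay": 0, "az": 0}, {"tx": -0.45, "ty": 0.17, "tz": 0, "ax": 0, "ay": 0, "az": 0}, {"tx": -0.39, "ty": 0.28, "tz": 0, "ax": 0, "ay": 0, "az": 0}, {"tx": -0.3, "ty": 0.38, "tz": 0, "ax": 0, "ay": 0, "az": 0}, {"tx": -0.2, "ty": 0.43, "tz": 0, "ax": 0, "ay": 0, "az": 0}, {"tx": 0, "ty": 0, "tz": 0, "ax": 0, "ay": 0, "az": 0}, {"tx": 0, "ty": 0, "tz": 0, "ax": 0, "ay": 0, "az": 0}])

```text
time_s: 16.23
ee_pos: [0.4601, 0.1402, 0.3283]
eef_rot: [3.141, 0.002, 0.348]
force: [-5.9, -2.7, 9.7]
grip_width: 0.0213
grip_force: 30.0
```

apply_moves(increments=[{"tx": -0.08, "ty": 0.48, "tz": 0, "ax": 0, "ay": 0, "az": 0}, {"tx": 0.05, "ty": 0.48, "tz": 0, "ax": 0, "ay": 0, "az": 0}, {"tx": 0.17, "ty": 0.45, "tz": 0, "ax": 0, "ay": 0, "az": 0}, {"tx": 0.28, "ty": 0.39, "tz": 0, "ax": 0, "ay": 0, "az": 0}, {"tx": 0.37, "ty": 0.3, "tz": 0, "ax": 0, "ay": 0, "az": 0}, {"tx": 0.44, "ty": 0.2, "tz": 0, "ax": 0, "ay": 0, "az": 0}, {"tx": 0, "ty": 0, "tz": 0, "ax": 0, "ay": 0, "az": 0}, {"tx": 0, "ty": 0, "tz": 0, "ax": 0, "ay": 0, "az": 0}])

```text
time_s: 17.23
ee_pos: [0.5189, 0.0888, 0.3283]
eef_rot: [-3.141, -0.002, 0.349]
force: [2.9, 6.6, 4.5]
grip_width: 0.0213
grip_force: 30.0
```

apply_moves(increments=[{"tx": 0.48, "ty": 0.07, "tz": 0, "ax": 0, "ay": 0, "az": 0}, {"tx": 0.47, "ty": -0.04, "tz": 0, "ax": 0, "ay": 0, "az": 0}, {"tx": 0.45, "ty": -0.17, "tz": 0, "ax": 0, "ay": 0, "az": 0}, {"tx": 0.39, "ty": -0.28, "tz": 0, "ax": 0, "ay": 0, "az": 0}, {"tx": 0.31, "ty": -0.38, "tz": 0, "ax": 0, "ay": 0, "az": 0}, {"tx": 0.19, "ty": -0.43, "tz": 0, "ax": 0, "ay": 0, "az": 0}, {"tx": 0, "ty": 0, "tz": 0, "ax": 0, "ay": 0, "az": 0}, {"tx": 0, "ty": 0, "tz": 0, "ax": 0, "ay": 0, "az": 0}, {"tx": 0, "ty": 0, "tz": 0, "ax": 0, "ay": 0, "az": 0}, {"tx": 0, "ty": 0, "tz": 0, "ax": 0, "ay": 0, "az": 0}])

```text
time_s: 18.48
ee_pos: [0.5702, 0.1469, 0.3282]
eef_rot: [-3.14, 0.002, 0.349]
force: [-7.8, 2.1, 10.9]
grip_width: 0.0216
grip_force: 30.0
```

```bash
python3 - <<'E'
from station import *
import cv2,numpy as np
c=camera("wrist");o=get_obs();print(o)
cv2.imwrite("pics/w5.png",c["pixels"][:,:,::-1])
E
```

```text
{'time_s': 18.525, 'qpos': array([1.89746209e-01, 4.55505684e-01, 1.49150320e+00, 9.87084809e-04,
       1.19679057e+00, 1.41120976e+00]), 'joint_vel': array([-0.00125064,  0.00023423, -0.00055169,  0.00018059,  0.00052772,
       -0.00122199]), 'tau': array([-2.60567799e+00, -5.49218488e+01, -3.33121026e+01, -8.66305288e-01,
       -2.17214517e+00, -1.59931938e-04]), 'ee_pos': array([0.57016915, 0.14684052, 0.3282619 ]), 'eef_rot': array([-3.14033556e+00,  2.03302896e-03,  3.48972407e-01]), 'force': array([-9.05441575,  2.46340111, 10.01548065]), 'moment': array([ 0.41966282,  1.59952985, -0.00372992]), 'grip_force': 30.001431131986465, 'grip_width': 0.021174752722358553}
```

View pics/w5.png

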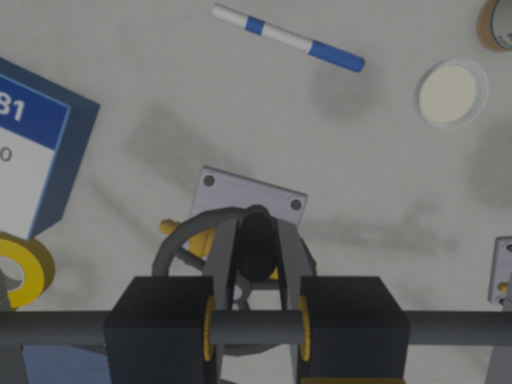

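The wheel is back at its closed-stop angle after two full turns, with the handle still between the pads at about (257,245) and the arm at rest. The marker, dish and tape are where they were. Handing in.

```bash
python3 -c "
from station import *
print(hand_in())"
```

```text
the job is handed in; nothing more can be done
None
```

The crank valve was wound clockwise to its closed stop and backed off two full turns, and the job was handed in at about 18.5 s with the gripper still holding the handle at 30 N; no verdict came back.

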